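# Latch the overfull tool case

### The arm

A 6-joint arm with a two-finger parallel gripper is mounted at the origin on the work surface. World frame = base frame: x ahead of the robot, y to its left, z up, the work surface at z = 0. Lengths are in m, angles in rad, forces in N, time in s.
With the tool pointing down it reaches from about 0.425 to 0.95 m from the base axis. Payload 3.5 kg.
Tool frame: the origin (TCP) lies between the finger pads; the fingertips stand 25 mm ahead of it and the grasp point (between the pads) lies 6 mm ahead of it (ctrl.finger_overhang is the distance from the TCP to the fingertips, in m); x points along the fingers, y is the direction in which the jaws open and shut, and the axes are right-handed (so a half turn about x gives the same grasp; the last joint's range is limited). The gripper opens to 85 mm and grips with 20 to 120 N. Pads are 22 mm wide; open, the fingers measure 114 mm over their backs; the gripper's body (76 mm by 85 mm) begins 54 mm behind the grasp point. The pads swing forward as they close: fully open they stand 13 mm farther back than shut.
Start: joints at [1.013, 0.286, 1.577, -0, 1.279, -0.15], TCP at [0.268, 0.62, 0.256] pointing down, gripper open.
Joint ranges: [-2.77, 2.77], [-0.9, 2.22], [0.21, 2.48], [-1.53, 4.67], [0.24, 2.81], [-2.84, 2.84]. Speed limits (rad/s): [2.79, 2.79, 3.14, 3.14, 3.14, 3.14].

### API

Orientations are given as a unit quaternion [x, y, z, w].
In Python, from plant import ctrl gives the robot as it stands.
- The arm moves only by the tool play_rows, never from a script. Its argument "targets" is a list of rows, each an object with "delta_pos": the shift along the world's x, y, z normalised to -1 to 1, where 1 is 1000 mm, a list of three; "delta_rot": the turn, a rotation vector about the world's x, y, z normalised to -1 to 1, where 1 is pi rad, a list of three; "claw": the finger opening in mm, from 0 to 85.4. In form: [{"delta_pos": [tx, ty, tz], "delta_rot": [wx, wy, wz], "claw": claw}, ...]. A call has 1 to 20 rows; each row is the pose to reach, as a shift and turn from the pose measured when the call began, turning the shorter way round; what a row does not reach only later rows make up. A row lasts 1/12 s, in which the tool goes at most 41.7 mm and 7.16 degrees, less where a joint would pass 70% of its speed; a pose out of reach is approached as far as the arm can. A call with a number of a shift or a turn outside -1 to 1 is refused whole. A call with a gripper value outside its range is refused whole. The fingers move at their own pace and stop on an object; "newtons" is the grip in N (left out, the last holds). Time passes only in rows, so rows that repeat a pose let the fingers close. It gives the time, the measured TCP pose, the force and the opening at its end, in the units of the state.
- ctrl.get_state(): the state, without advancing time (a new reading comes with each control period).
- ctrl.read_camera(name): name is "scene" or "top"; returns the picture (384x512x3 uint8, blue, green, red); there is no depth.
- ctrl.calibration(name): a dict with "fx", "fy", "cx", "cy" (pixels), "k1" (the pictures are not rectified: a ray, as slopes to the right and down, at radius r is drawn at 1 + k1 r^2 times it, then the intrinsics apply), "camera_from_world" (4x4, takes a point from world to camera coordinates). Camera axes: x right, y down, z forward; pixel columns grow to the right and rows downward; lengths in m; the calibration is good to about 2 mm. A picture is of the moment at which its call begins. calibration takes no time and is no camera call.
- ctrl.sign_off(): hands the job in, once; it reports no verdict.
The state is a dict: "time": time; "qpos": joint angles; "dq": joint speeds; "joint_efforts": joint torques, N m; "eef_pos": TCP position; "tcp_rot": TCP orientation; "contact_force": force on the tool from outside, world axes, zero at the start; "wrist_torque": the same for the moment, N m; "opening": opening from 0.0 (shut) to 1.0 (fully open).
Only numpy, scipy, OpenCV 4.12 (cv2) and the standard library are available. Lean on these libraries where they do the work, as an engineer would, in place of code of your own. Each camera call takes 0.05 s, during which the arm holds its last target. There are 200 camera calls.

### The job

The tool case stands on its spine and its foam lining holds the front shell ajar. Take the latch's loop by its upturned tab, hook it over the keeper on the front shell, draw it back under the lip and let go; then press the lever down over centre and firmly home on its stop screw, with 10 to 25 N for a moment, so that the latch alone holds the shell drawn in. Never put more than 25 N on the lever, and leave the things lying about where they are.

Things in the scene. Friction and masses are not known exactly. Their poses are not given: they have to be found in the camera images.
- case: Blue tool case, 300 mm long (its y), on its spine, fixed. Origin on the table under the seam of its shells; x points from the deep shell (x -90 to 0 mm, fixed) to the front shell (x 0 to 50 mm when shut), z up. Both tops (decks) are 130 mm up. The draw latch is at y = 0; on the deep shell lie a carry handle (19 mm high, y 67 to 139 mm) and a jar (y near -110 mm).
- lid (a joint): Hinge of the front shell at the case's foot (axis along the case's y, at x 0, z 12 mm), rad: 0 shut, about 0.10 free (the top stands about 12 mm open). The foam pushes it open like a spring of about 2 N per mm at the top. Properly latched it reads 0 to 0.05.
- pivot (a point): Fixed point on the latch lever's pivot axis (axis along the case's y): 26 mm behind the seam, 14 mm above the deck.
- lever (a joint): Latch lever, rad: 0 handle level, pointing to the case's -x; pi/2 upright; up to 2.3 (leaning to the keeper). Handle 22 mm wide (y), 4 mm thick, 50 mm long from the pivot, with a 6 mm end bead. Home: resting on the stop screw under it, 36 mm from the pivot, set anywhere from -0.06 to 0.06 rad: feel for it. It stays where left, but once hooked it draws itself home below dead centre (about 0.12).
- lever_end (a point): Point on the handle's pressing face, 44 mm from the pivot (the face that is on top when the lever is down and that looks to the keeper when it stands upright). Its frame equals the case's frame when the lever is at 0 and turns with the lever about y. At the stop the force climbs by 5 to 15 N per mm.
- loop (a joint): Angle of the loop against the lever, rad. The loop's slope below the horizontal is (lever - loop) rad. It stays where left. Moving loop and lever by the tab takes about 2 to 6 N; once the bar bears on the keeper's seat the pull rises by about 2 N per mm. Pressing the lever down takes up to about 6 N before the stop.
- bar (a point): Middle of the loop's cross bar. The loop is a U of 5 mm steel rod, 25 mm clear inside; its rods run 60 mm from a pivot in the lever (18 mm from the lever's axis, on the handle's centre line) to this bar. Moving the bar forward turns the lever with it (to about 1.9 rad when the bar is beyond the keeper's lip). Site axes: x along the rods away from the pivot, y along the bar.
- tab (a point): Grasp point on the loop's upturned pull tab: a steel plate 14 mm wide (along y; pinch it across this), 6 mm thick, 36 mm tall, leaning 0.4 rad back to the lever from the loop's z (so upright once hooked), its tip 10 mm past this point. In the bar's axes this point lies 7.2 mm ahead (x) of the bar's centre line and 29.1 mm above (z). Same axes as the bar's.
- keeper_place (a point): Nominal keeper seat on the front shell's deck (z = 0 on the deck; axes as the case's, moving with that shell): where the seated bar's centre line is, seen from above. The keeper, behind this point, is clamped in slots and really stands up to 2.5 mm further forward or back along x: feel for it.
- lip_place (a point): Nominal middle of the keeper's lip, on its top face, 17 mm over the deck (moves with the front shell, not with the keeper's slots). Keeper: steel post 12 mm wide (y), 8 mm thick (x), seat face to +x; its 4 mm thick lip overhangs the seat by 4 mm. The bar must go down in front of the lip and be drawn back under it, its centre then 2.5 to 11 mm over the deck.
- jar: Small clear jar of screws, 32 mm across, 45 mm high, standing on the deep shell's deck. Leave alone. Origin under its foot.
- spool: Solder spool, 52 mm across, 30 mm high, on the table beyond the case. Leave alone.
- board: Circuit board, 60 x 45 mm, on the table beyond the case. Leave alone.
- pliers: Pliers with orange grips, on the table beside the case's +y end. Leave alone.
- driver: Screwdriver, on the table beside the case's -y end. Leave alone.

How it is judged:
On the way, in this order (a step that is already met when the one before it is completed fails the run):
1. the loop's bar is down in front of the keeper's lip and under it, and the tab is let go (x of bar in the frame of keeper_place between -0.005 and 0.008 m and z of bar in the frame of keeper_place below 0.0125 m and contact force between the fingers and loop below 0.1 N and value of joint lever above 0.8 rad), for 0.2 s.
2. the lever is pressed firmly home on its stop, with more than 10 N (value of joint lever below 0.1 rad and contact force between the fingers and lever above 10 N), for 0.2 s.
At the end, for the whole second after the job is handed in: The lever lies down past dead centre (under 0.1 rad), the loop's bar is in the keeper (under the lip), and with nothing touching it the latch holds the front shell drawn in at rest (hinge under 0.055 rad) (value of joint lever below 0.1 rad and value of joint lid below 0.055 rad and x of bar in the frame of keeper_place above -0.005 m and z of bar in the frame of keeper_place below 0.0125 m and linear speed of lid below 0.01 m/s).
It fails at once if more than 25 N on the lever (contact force between the fingers and lever_c0 above 25 N or contact force between the fingers and lever_c1 above 25 N).
It fails at once if a bystander is moved more than 25 mm (distance of any of jar, spool, board, pliers, driver from where it was at the start of the episode above 0.025 m).
It also fails if it takes over 64 s, if anything falls off the work surface, if the arm or the gripper's body presses on something with over 40 N, if the wrist force passes 120 N, or if a joint passes its speed limit or range.

## Working session

There is one attempt and no reset: what is moved stays moved. The work goes in short steps, Python scripts to look and compute and a tool call to move; the robot and the scene stay as the last step left them, time stands still between calls to the robot, and variables do not carry over. Pictures are saved under pics/ and viewed, about 8 in all and at most 12, crops included, and the job is handed in when it is done.

Besides the shell and the picture viewer there is one more tool, called after ">>>" by a JSON object that holds its "name" and its "arguments". play_rows: Moves the arm, as the interface text tells. Its arguments: {"type":"object","properties":{"targets":{"type":"array"},"newtons":{"type":"number"}},"required":["targets"]}

```bash
mkdir -p pics; ls
python3 - <<'E'
from plant import ctrl
import cv2
print(ctrl.get_state())
for n in("scene","top"):
    cv2.imwrite(f"pics/{n}0.png",ctrl.read_camera(n)); print(n,ctrl.calibration(n))
E
```

```text
pics
{'time': 0.0, 'qpos': array([ 1.01304136e+00,  2.87191156e-01,  1.57817008e+00, -7.01570138e-06,
        1.27859868e+00, -1.50000908e-01]), 'dq': array([ 0.00055447, -0.00012114,  0.00258455, -0.00059915,  0.00020735,
        0.00032806]), 'joint_efforts': array([ 1.47620362e-04, -4.05985951e+01, -2.92621887e+01, -1.18879220e-04,
        5.95646459e-03, -2.82395440e-07]), 'eef_pos': array([0.26732623, 0.61915912, 0.25493386]), 'tcp_rot': array([ 0.14237948,  0.69274934, -0.14395131,  0.69217372]), 'contact_force': array([ 0.10551936, -0.49787675, -0.50664795]), 'wrist_torque': array([ 0.00757124, -0.0001762 , -0.00938547]), 'opening': 1.0034386488402132}
scene {'fx': 423.6081863115436, 'fy': 423.6081863115436, 'cx': 252.90253747383903, 'cy': 194.91485922643645, 'k1': 0.051452624931522556, 'camera_from_world': array([[ 0.83890063,  0.54397046,  0.01848976, -0.51531812],
       [ 0.35942343, -0.52814579, -0.76933531, -0.07077019],
       [-0.4087304 ,  0.65204153, -0.63857756,  1.20180086],
       [ 0.        ,  0.        ,  0.        ,  1.        ]])}
top {'fx': 484.1796058992478, 'fy': 484.1796058992478, 'cx': 258.25114143645004, 'cy': 197.85315588777755, 'k1': -0.1729563523616585, 'camera_from_world': array([[-0.02527488, -0.99965673, -0.00689919,  0.06817244],
       [-0.98922378,  0.0260055 , -0.14408341,  0.61678568],
       [ 0.14421337,  0.00318315, -0.9895415 ,  1.24503654],
       [ 0.        ,  0.        ,  0.        ,  1.        ]])}
```

Run:
```python
import cv2
a=cv2.imread("pics/scene0.png");b=cv2.imread("pics/top0.png")
cv2.imwrite("pics/both0.png",cv2.resize(cv2.hconcat([a,b]),(800,300),interpolation=cv2.INTER_AREA))
```

```text
(no output)
```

View pics/both0.png

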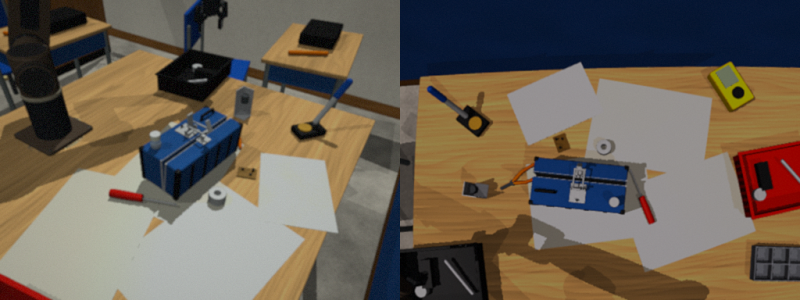

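The case lies at about top px (230,237) and scene px (245,195), with its front shell to world +x. The jar is at the −y end and the handle at the +y end.

Run:
```python
import cv2
a=cv2.imread("pics/scene0.png")[125:265,165:325];b=cv2.imread("pics/top0.png")[190:280,150:310]
cv2.imwrite("pics/s1.png",cv2.resize(a,(640,560),interpolation=cv2.INTER_CUBIC))
cv2.imwrite("pics/t1.png",cv2.resize(b,(800,450),interpolation=cv2.INTER_CUBIC))
```

```text
(no output)
```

View pics/s1.png

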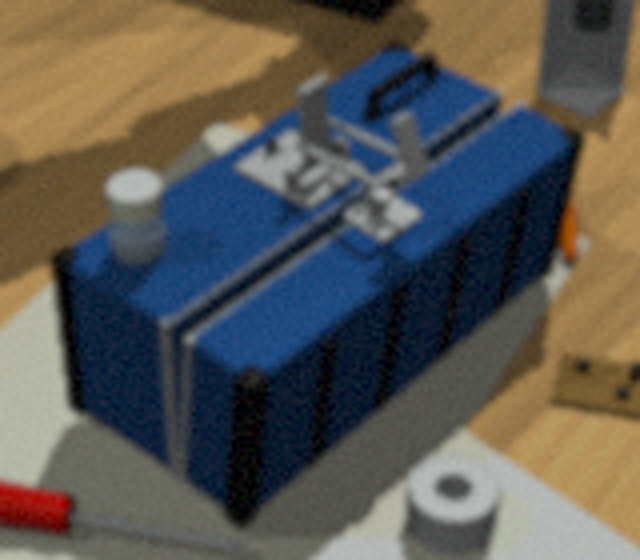

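View pics/t1.png

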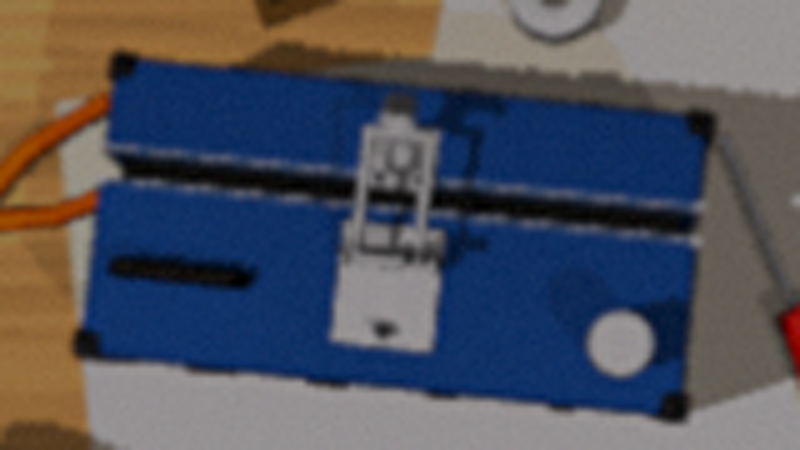

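```bash
cat > h.py <<'E'
import numpy as np
from scipy.optimize import least_squares
from plant import ctrl
C={n:ctrl.calibration(n) for n in("scene","top")}
def proj(n,p):
    c=C[n];M=c["camera_from_world"];q=M[:3,:3]@p+M[:3,3];s=q[:2]/q[2]
    s=s*(1+c["k1"]*(s@s));return np.array([c["fx"]*s[0]+c["cx"],c["fy"]*s[1]+c["cy"]])
def w(P,p):  # case frame mm -> world m
    x,y,a=P[:3];p=np.array(p)/1e3;c,s=np.cos(a),np.sin(a)
    return np.array([x+c*p[0]-s*p[1],y+s*p[0]+c*p[1],p[2]])
def front(p,t):
    x,y,z=p;z-=12;return [x*np.cos(t)+z*np.sin(t),y,12+z*np.cos(t)-x*np.sin(t)]
def loop(L,s):
    piv=np.array([-26,0,144.])
    lp=piv+18*np.array([-np.cos(L),0,np.sin(L)])
    X=np.array([np.cos(s),0,-np.sin(s)]);Z=np.array([np.sin(s),0,np.cos(s)])
    bar=lp+60*X;tab=bar+7.2*X+29.1*Z
    tip=tab+10*(Z*np.cos(.4)-X*np.sin(.4))
    end=piv+50*np.array([-np.cos(L),0,np.sin(L)])
    return dict(lp=lp,bar=bar,tab=tab,tip=tip,end=end,X=X,Z=Z)
E
cat > fit.py <<'E'
from h import *
T=lambda u,v:("top",150+(u+.5)/5-.5,190+(v+.5)/5-.5)
S=lambda u,v:("scene",165+(u+.5)/4-.5,125+(v+.5)/4-.5)
obs=[(T(98,190),[0,150,130],0),(T(700,240),[0,-150,130],0),(T(78,352),[-90,150,130],0),(T(685,415),[-90,-150,130],0),
(T(113,57),[50,150,130],1),(T(712,118),[50,-150,130],1),
(S(60,256),[-90,-150,130],0),(S(168,322),[0,-150,130],0),(S(245,375),[50,-150,130],1),(S(580,137),[50,150,130],1),(S(395,48),[-90,150,130],0),(S(497,97),[0,150,130],0),(S(518,108),[0,150,130],1),(S(188,342),[0,-150,130],1)]
def res(P):
    r=[]
    for (n,u,v),p,f in obs:
        r+=list(proj(n,w(P,front(p,P[3]) if f else p))-[u,v])
    return np.array(r)
f=least_squares(res,[.54,.05,0,.1],loss='soft_l1');P=f.x
print(P,np.round(f.fun.reshape(-1,2),1).tolist())
o2=[(S(403,115),'tip'),(S(313,80),'end'),(T(400,98),'tip')]
g=least_squares(lambda q:np.concatenate([proj(n,w(P,loop(*q)[k]))-[u,v] for (n,u,v),k in o2]),[1.4,.1])
print(g.x,g.fun); d=loop(*g.x)
for k in('lp','bar','tab','tip','end'):
    print(k,d[k].round(1),w(P,d[k]).round(4))
np.save("P.npy",P)
for k,p in dict(tip=d['tip'],tab=d['tab'],end=d['end'],bar=d['bar'],lp=d['lp']).items():
    a=proj("scene",w(P,p));b=proj("top",w(P,p));print(k,((a-[165,125])*4).round(),((b-[150,190])*5).round())
E
python3 fit.py
```

```text
[ 0.52701448  0.12599898 -0.12708612  0.08674193] [[0.1, -3.6], [0.0, -1.2], [-0.3, 0.1], [-0.5, 0.4], [0.4, -0.5], [-0.2, -0.7], [-2.5, -0.2], [-0.6, 1.1], [1.0, 2.3], [0.1, -0.6], [-0.6, -1.5], [1.4, -1.2], [-0.6, -2.3], [-2.2, -1.7]]
[ 1.54264548 -0.00956725] [-0.13564892  1.55349054  0.29521316  2.17842106 -0.85573309  3.20044529]
lp [-26.5   0.  162. ] [0.5007 0.1294 0.162 ]
bar [ 33.5   0.  162.6] [0.5602 0.1218 0.1626]
tab [ 40.4   0.  191.7] [0.5671 0.1209 0.1917]
tip [ 36.4   0.  200.9] [0.5632 0.1214 0.2009]
end [-27.4   0.  194. ] [0.4998 0.1295 0.194 ]
tip [401. 120.] [394. 112.]
tab [406. 136.] [396. 106.]
end [313.  87.] [380. 249.]
bar [394. 175.] [398. 127.]
lp [314. 135.] [385. 251.]
```

```bash
sed -i "s/T(400,98),'tip'/T(400,113),'tip'/" fit.py
cat >> h.py <<'E'
from scipy.spatial.transform import Rotation as R
def toolR(P,pitch,flip=1):  # pitch>0: rotation about case +y from straight down
    a=P[2];y=np.array([-np.sin(a),np.cos(a),0])*flip
    x=np.array([0,0,-1.]);B=np.column_stack([x,y,np.cross(x,y)])
    return R.from_rotvec(pitch*np.array([-np.sin(a),np.cos(a),0]))*R.from_matrix(B)
def delta(P,grasp,pitch,st=None,ahead=6):  # grasp point in case mm -> delta_pos (norm), delta_rot (norm)
    st=st or ctrl.get_state();r0=R.from_quat(st["tcp_rot"])
    c=[toolR(P,pitch,f) for f in(1,-1)];r=min(c,key=lambda q:(q*r0.inv()).magnitude())
    t=w(P,grasp)-r.apply([ahead/1e3,0,0])
    return (t-st["eef_pos"]).round(4).tolist(),((r*r0.inv()).as_rotvec()/np.pi).round(4).tolist()
E
cat >> fit.py <<'E'
t=d['tab']
print("approach",delta(P,t+[0,0,45],0)); print("grasp",delta(P,t+[0,0,3],0))
E
python3 fit.py
```

```text
[ 0.52701448  0.12599898 -0.12708612  0.08674193] [[0.1, -3.6], [0.0, -1.2], [-0.3, 0.1], [-0.5, 0.4], [0.4, -0.5], [-0.2, -0.7], [-2.5, -0.2], [-0.6, 1.1], [1.0, 2.3], [0.1, -0.6], [-0.6, -1.5], [1.4, -1.2], [-0.6, -2.3], [-2.2, -1.7]]
[ 1.50846285 -0.03233879] [-0.65361804  0.75796916 -0.27255545  1.92890745 -0.96741477  0.7760426 ]
lp [-27.1   0.  162. ] [0.5001 0.1294 0.162 ]
bar [ 32.8   0.  163.9] [0.5596 0.1218 0.1639]
tab [ 39.1   0.  193.2] [0.5658 0.121  0.1932]
tip [ 34.9   0.  202.3] [0.5616 0.1216 0.2023]
end [-29.1   0.  193.9] [0.4981 0.1297 0.1939]
tip [399. 117.] [393. 115.]
tab [404. 133.] [395. 108.]
end [310.  86.] [379. 253.]
bar [394. 172.] [398. 128.]
lp [313. 134.] [385. 252.]
approach ([0.2984, -0.4982, -0.0108], [0.0006, -0.0003, 0.0893])
grasp ([0.2984, -0.4982, -0.0528], [0.0006, -0.0003, 0.0893])
```

>>> {"name": "play_rows", "arguments": {"targets": [{"delta_pos": [0.1, -0.166, 0.0], "delta_rot": [0.0, 0, 0.045], "claw": 40}, {"delta_pos": [0.2, -0.333, 0.0], "delta_rot": [0.0, 0, 0.089], "claw": 40}, {"delta_pos": [0.2984, -0.4982, -0.0108], "delta_rot": [0.0006, -0.0003, 0.0893], "claw": 40}, {"delta_pos": [0.2984, -0.4982, -0.0108], "delta_rot": [0.0006, -0.0003, 0.0893], "claw": 40}, {"delta_pos": [0.2984, -0.4982, -0.0108], "delta_rot": [0.0006, -0.0003, 0.0893], "claw": 40}, {"delta_pos": [0.2984, -0.4982, -0.0108], "delta_rot": [0.0006, -0.0003, 0.0893], "claw": 40}, {"delta_pos": [0.2984, -0.4982, -0.0108], "delta_rot": [0.0006, -0.0003, 0.0893], "claw": 40}, {"delta_pos": [0.2984, -0.4982, -0.0108], "delta_rot": [0.0006, -0.0003, 0.0893], "claw": 40}, {"delta_pos": [0.2984, -0.4982, -0.0108], "delta_rot": [0.0006, -0.0003, 0.0893], "claw": 40}, {"delta_pos": [0.2984, -0.4982, -0.0108], "delta_rot": [0.0006, -0.0003, 0.0893], "claw": 40}, {"delta_pos": [0.2984, -0.4982, -0.0108], "delta_rot": [0.0006, -0.0003, 0.0893], "claw": 40}, {"delta_pos": [0.2984, -0.4982, -0.0108], "delta_rot": [0.0006, -0.0003, 0.0893], "claw": 40}, {"delta_pos": [0.2984, -0.4982, -0.0108], "delta_rot": [0.0006, -0.0003, 0.0893], "claw": 40}, {"delta_pos": [0.2984, -0.4982, -0.0108], "delta_rot": [0.0006, -0.0003, 0.0893], "claw": 40}, {"delta_pos": [0.2984, -0.4982, -0.0108], "delta_rot": [0.0006, -0.0003, 0.0893], "claw": 40}, {"delta_pos": [0.2984, -0.4982, -0.0108], "delta_rot": [0.0006, -0.0003, 0.0893], "claw": 40}, {"delta_pos": [0.2984, -0.4982, -0.0108], "delta_rot": [0.0006, -0.0003, 0.0893], "claw": 40}]}}

```text
time: 1.52
eef_pos: [0.5653, 0.1211, 0.2436]
tcp_rot: [0.045, 0.706, -0.045, 0.705]
contact_force: [-0.8, 0.3, 0.2]
opening: 0.465
```

Run:
```python
from h import *
import cv2
a=ctrl.read_camera("scene")
a=a[120:220,195:325]
cv2.imwrite("pics/s2.png",cv2.resize(a,(780,600),interpolation=cv2.INTER_CUBIC))
P=np.load("P.npy");s=ctrl.get_state();r=R.from_quat(s["tcp_rot"])
tip=s["eef_pos"]+r.apply([.025,0,0]);print(s["eef_pos"],s["contact_force"])
for n,p in dict(tipmid=tip).items(): print(n,(proj("scene",p)-[195,120])*6)
for x in(0,-18,-30):
    pass
print("tabgrasp",delta(P,np.array([39.1,0,193.2]),0))
```

```text
[0.56508416 0.12175374 0.24375072] [ 0.13802395  0.01679161 -0.2130938 ]
tipmid [428.37836767 169.39721539]
tabgrasp ([0.0007, -0.0007, -0.0446], [-0.0001, -0.0004, -0.0002])
```

View pics/s2.png

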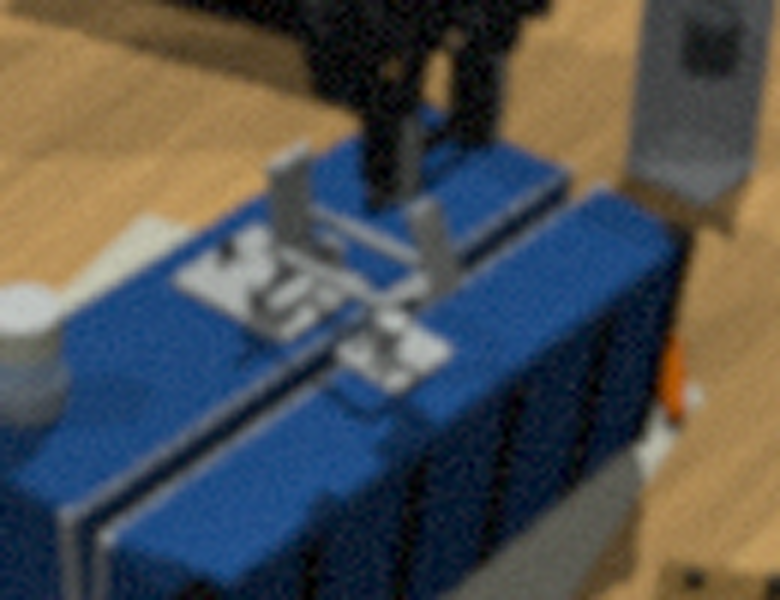

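The tab tip is at (427,200) and the fingertips at about (380,205) and (475,145), so the tab is centred between them. I'll descend and grip.

>>> {"name": "play_rows", "arguments": {"targets": [{"delta_pos": [0.0007, -0.0007, -0.02], "delta_rot": [0, 0, 0], "claw": 40}, {"delta_pos": [0.0007, -0.0007, -0.0416], "delta_rot": [0, 0, 0], "claw": 40}, {"delta_pos": [0.0007, -0.0007, -0.0416], "delta_rot": [0, 0, 0], "claw": 40}, {"delta_pos": [0.0007, -0.0007, -0.0416], "delta_rot": [0, 0, 0], "claw": 20}, {"delta_pos": [0.0007, -0.0007, -0.0416], "delta_rot": [0, 0, 0], "claw": 18}, {"delta_pos": [0.0007, -0.0007, -0.0416], "delta_rot": [0, 0, 0], "claw": 12}, {"delta_pos": [0.0007, -0.0007, -0.0416], "delta_rot": [0, 0, 0], "claw": 8}, {"delta_pos": [0.0007, -0.0007, -0.0416], "delta_rot": [0, 0, 0], "claw": 8}, {"delta_pos": [0.0007, -0.0007, -0.0416], "delta_rot": [0, 0, 0], "claw": 8}, {"delta_pos": [0.0007, -0.0007, -0.0416], "delta_rot": [0, 0, 0], "claw": 8}, {"delta_pos": [0.0007, -0.0007, -0.0416], "delta_rot": [0, 0, 0], "claw": 8}], "newtons": 40}}

```text
time: 2.48
eef_pos: [0.5664, 0.1214, 0.2031]
tcp_rot: [0.045, 0.705, -0.044, 0.706]
contact_force: [0.5, 2.7, 1.5]
opening: 0.152
```

Run:
```python
from h import *
import cv2
a=ctrl.read_camera("scene")[135:215,215:319];b=ctrl.read_camera("top")[195:275,178:282]
k=lambda i:cv2.resize(i,(780,600),interpolation=cv2.INTER_CUBIC)
cv2.imwrite("pics/c3.png",cv2.vconcat([cv2.resize(a,(390,300),interpolation=cv2.INTER_CUBIC),cv2.resize(b,(390,300),interpolation=cv2.INTER_CUBIC)]))
s=ctrl.get_state();print(s["eef_pos"],s["contact_force"],s["opening"])
```

```text
[0.56640894 0.12135947 0.20300604] [1.58754853 3.19240283 2.42508313] 0.15125032440858632
```

View pics/c3.png

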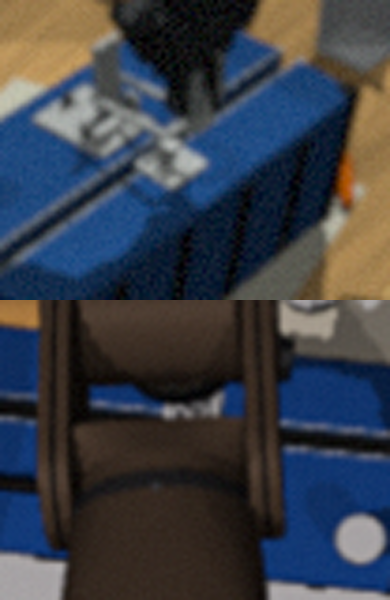

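```bash
cat > path.py <<'E'
from h import *
import sys,json
P=np.load("P.npy")
S0=-0.032
def ik(b):
    f=least_squares(lambda q:(loop(*q)['bar']-[b[0],0,b[1]])[[0,2]],[1.8,.2]);return f.x
def rows(bars,ref,st):  # ref: dict L0,s0 and tool state at that reference -> absolute targets
    pass
ref=np.load("ref.npy",allow_pickle=True).item() if len(sys.argv)>1 and sys.argv[1]!="init" else None
if ref is None:
    s=ctrl.get_state();ref=dict(pos=s["eef_pos"],q=s["tcp_rot"],L=1.508,s=S0);np.save("ref.npy",ref)
def tgt(L,s):
    r0=R.from_quat(ref["q"]);d0=loop(ref["L"],ref["s"]);d=loop(L,s)
    rr=R.from_rotvec((s-ref["s"])*np.array([-np.sin(P[2]),np.cos(P[2]),0]))
    off=ref["pos"]-w(P,d0["tab"])
    return w(P,d["tab"])+rr.apply(off),rr*r0
if __name__=="__main__":
    st=ctrl.get_state();a=json.loads(sys.argv[2])
    for b in a:
        L,s=ik(b);p,r=tgt(L,s)
        print(b,"L %.3f s %.3f"%(L,s),(p-st["eef_pos"]).round(4).tolist(),((r*R.from_quat(st["tcp_rot"]).inv()).as_rotvec()/np.pi).round(4).tolist())
E
python3 path.py init "[[32.8,163.9],[35,161],[38,157],[38.5,150],[38.5,145],[38.5,140],[38.5,135],[34,135],[30,135],[27,135]]"
```

```text
[32.8, 163.9] L 1.506 s -0.032 [-0.0001, 0.0, 0.0] [-0.0, -0.0001, -0.0]
[35, 161] L 1.627 s 0.016 [0.004, -0.0005, -0.0033] [0.0019, 0.0152, -0.0]
[38, 157] L 1.805 s 0.075 [0.0092, -0.0012, -0.0078] [0.0043, 0.0339, 0.0]
[38.5, 150] L 1.884 s 0.187 [0.0139, -0.0018, -0.0163] [0.0088, 0.069, 0.0]
[38.5, 145] L 1.946 s 0.266 [0.0167, -0.0021, -0.0226] [0.012, 0.0939, 0.0]
[38.5, 140] L 2.030 s 0.342 [0.0193, -0.0025, -0.0291] [0.0151, 0.1182, 0.0]
[38.5, 135] L 2.134 s 0.416 [0.0217, -0.0028, -0.0357] [0.0181, 0.1413, 0.0]
[34, 135] L 1.906 s 0.448 [0.0183, -0.0023, -0.0365] [0.0194, 0.1516, 0.0]
[30, 135] L 1.701 s 0.464 [0.0148, -0.0019, -0.0368] [0.02, 0.1566, -0.0]
[27, 135] L 1.538 s 0.467 [0.0119, -0.0015, -0.0369] [0.0201, 0.1574, -0.0]
```

>>> {"name": "play_rows", "arguments": {"targets": [{"delta_pos": [0.002, -0.0002, -0.0016], "delta_rot": [0.001, 0.0076, 0], "claw": 8}, {"delta_pos": [0.004, -0.0005, -0.0033], "delta_rot": [0.0019, 0.0152, 0], "claw": 8}, {"delta_pos": [0.0066, -0.0009, -0.0055], "delta_rot": [0.003, 0.0245, 0], "claw": 8}, {"delta_pos": [0.0092, -0.0012, -0.0078], "delta_rot": [0.0043, 0.0339, 0], "claw": 8}, {"delta_pos": [0.0116, -0.0015, -0.012], "delta_rot": [0.0066, 0.0515, 0], "claw": 8}, {"delta_pos": [0.0139, -0.0018, -0.0163], "delta_rot": [0.0088, 0.069, 0], "claw": 8}, {"delta_pos": [0.0139, -0.0018, -0.0163], "delta_rot": [0.0088, 0.069, 0], "claw": 8}, {"delta_pos": [0.0139, -0.0018, -0.0163], "delta_rot": [0.0088, 0.069, 0], "claw": 8}]}}

```text
time: 3.25
eef_pos: [0.5806, 0.1195, 0.1859]
tcp_rot: [0.05, 0.779, -0.039, 0.624]
contact_force: [-0.3, 2.0, 1.8]
opening: 0.153
```

>>> {"name": "play_rows", "arguments": {"targets": [{"delta_pos": [0.0014, -0.0002, -0.003], "delta_rot": [0.0016, 0.0125, 0], "claw": 8}, {"delta_pos": [0.0028, -0.0003, -0.0063], "delta_rot": [0.0032, 0.0249, 0], "claw": 8}, {"delta_pos": [0.0041, -0.0005, -0.0095], "delta_rot": [0.0048, 0.037, 0], "claw": 8}, {"delta_pos": [0.0054, -0.0007, -0.0128], "delta_rot": [0.0063, 0.0492, 0], "claw": 8}, {"delta_pos": [0.0054, -0.0007, -0.0128], "delta_rot": [0.0063, 0.0492, 0], "claw": 8}, {"delta_pos": [0.0054, -0.0007, -0.0128], "delta_rot": [0.0063, 0.0492, 0], "claw": 8}]}}

```text
time: 3.75
eef_pos: [0.5862, 0.1188, 0.1731]
tcp_rot: [0.053, 0.824, -0.035, 0.562]
contact_force: [0.0, 1.8, 0.3]
opening: 0.152
```

```bash
sed -i 's/^P=np.load.*/&\n/' path.py; python3 path.py go "[[38.5,140],[38.5,135],[38.5,133],[34,134],[30,134],[27,134],[24,134]]"
python3 - <<'E'
from h import *
import cv2
a=ctrl.read_camera("scene")[145:205,225:305];cv2.imwrite("pics/s4.png",cv2.resize(a,(800,600),interpolation=cv2.INTER_CUBIC))
P=np.load("P.npy")
for n,p in dict(bar=[38.5,0,140],barL=[38.5,15,140],barR=[38.5,-15,140],deckseat=front([13,0,130],.1),liptop=front([14,0,147],.1)).items():
    print(n,((proj("scene",w(P,p))-[225,145])*10).round())
E
```

```text
[38.5, 140] L 2.030 s 0.342 [-0.0005, 0.0001, 0.0008] [-0.0, 0.0, 0.0001]
[38.5, 135] L 2.134 s 0.416 [0.0019, -0.0003, -0.0058] [0.0029, 0.0232, 0.0001]
[38.5, 133] L 2.181 s 0.444 [0.0028, -0.0004, -0.0085] [0.0041, 0.0321, 0.0001]
[34, 134] L 1.931 s 0.464 [-0.001, 0.0001, -0.008] [0.0049, 0.0385, 0.0001]
[30, 134] L 1.728 s 0.481 [-0.0044, 0.0006, -0.0084] [0.0056, 0.044, 0.0001]
[27, 134] L 1.567 s 0.486 [-0.0073, 0.0009, -0.0085] [0.0058, 0.0453, 0.0001]
[24, 134] L 1.391 s 0.480 [-0.0104, 0.0013, -0.0084] [0.0055, 0.0436, 0.0001]
bar [399. 326.]
barL [441. 296.]
barR [357. 356.]
deckseat [351. 343.]
liptop [362. 289.]
```

View pics/s4.png

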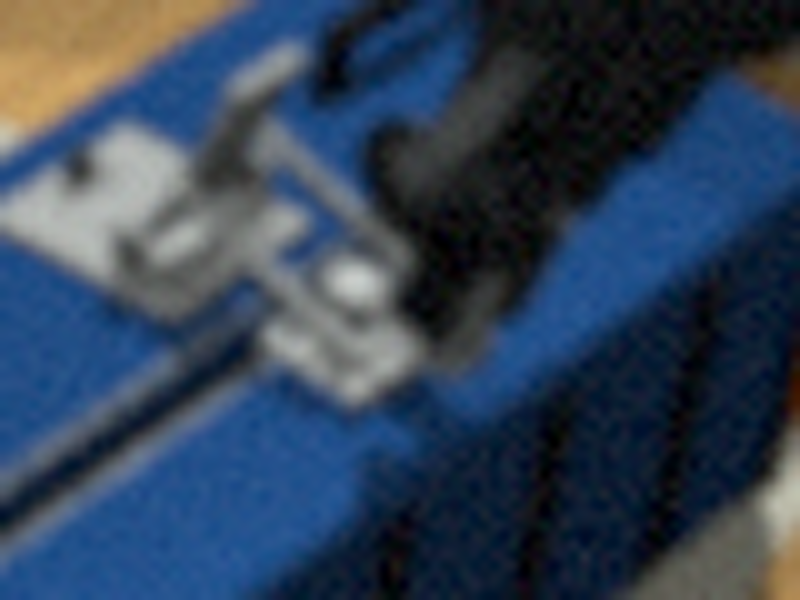

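The lip (355,280) stands inside the loop, the bar is in front of it near (400,325), and the lever leans forward. I'll lower the bar, then draw it back.

>>> {"name": "play_rows", "arguments": {"targets": [{"delta_pos": [0.001, -0.0001, -0.003], "delta_rot": [0.0015, 0.0116, 0], "claw": 8}, {"delta_pos": [0.0019, -0.0003, -0.0058], "delta_rot": [0.0029, 0.0232, 0], "claw": 8}, {"delta_pos": [0.0021, -0.0003, -0.0068], "delta_rot": [0.0033, 0.026, 0], "claw": 8}, {"delta_pos": [0.0021, -0.0003, -0.0068], "delta_rot": [0.0033, 0.026, 0], "claw": 8}, {"delta_pos": [0.0021, -0.0003, -0.0068], "delta_rot": [0.0033, 0.026, 0], "claw": 8}]}}

```text
time: 4.22
eef_pos: [0.5881, 0.1186, 0.1667]
tcp_rot: [0.054, 0.846, -0.033, 0.529]
contact_force: [-0.2, 3.5, 1.7]
opening: 0.15
```

```bash
python3 path.py go "[[38.5,134],[36,134],[34,134],[32,134],[30,134],[29,134],[28,134],[27,134],[26,134],[25,134],[24,134]]"
```

```text
[38.5, 134] L 2.157 s 0.430 [0.0005, -0.0001, -0.0007] [0.0003, 0.0022, -0.0]
[36, 134] L 2.031 s 0.451 [-0.0013, 0.0001, -0.0012] [0.0012, 0.0088, -0.0]
[34, 134] L 1.931 s 0.464 [-0.0029, 0.0003, -0.0015] [0.0017, 0.013, -0.0]
[32, 134] L 1.830 s 0.474 [-0.0045, 0.0005, -0.0018] [0.0021, 0.0162, -0.0]
[30, 134] L 1.728 s 0.481 [-0.0063, 0.0008, -0.002] [0.0024, 0.0185, -0.0]
[29, 134] L 1.676 s 0.484 [-0.0072, 0.0009, -0.002] [0.0025, 0.0192, -0.0]
[28, 134] L 1.622 s 0.485 [-0.0082, 0.001, -0.0021] [0.0026, 0.0197, -0.0]
[27, 134] L 1.567 s 0.486 [-0.0092, 0.0011, -0.0021] [0.0026, 0.0198, -0.0]
[26, 134] L 1.511 s 0.485 [-0.0102, 0.0013, -0.002] [0.0026, 0.0196, -0.0]
[25, 134] L 1.452 s 0.483 [-0.0112, 0.0014, -0.002] [0.0025, 0.0191, -0.0]
[24, 134] L 1.391 s 0.480 [-0.0123, 0.0015, -0.0019] [0.0024, 0.0181, -0.0]
```

>>> {"name": "play_rows", "arguments": {"targets": [{"delta_pos": [-0.0013, 0.0001, -0.0012], "delta_rot": [0.0012, 0.0088, 0], "claw": 8}, {"delta_pos": [-0.0029, 0.0003, -0.0015], "delta_rot": [0.0017, 0.013, 0], "claw": 8}, {"delta_pos": [-0.0045, 0.0005, -0.0018], "delta_rot": [0.0021, 0.0162, 0], "claw": 8}, {"delta_pos": [-0.0063, 0.0008, -0.002], "delta_rot": [0.0024, 0.0185, 0], "claw": 8}, {"delta_pos": [-0.0063, 0.0008, -0.002], "delta_rot": [0.0024, 0.0185, 0], "claw": 8}, {"delta_pos": [-0.0063, 0.0008, -0.002], "delta_rot": [0.0024, 0.0185, 0], "claw": 8}]}}

```text
time: 4.72
eef_pos: [0.5818, 0.1194, 0.1646]
tcp_rot: [0.055, 0.861, -0.032, 0.504]
contact_force: [3.4, 2.6, -1.3]
opening: 0.146
```

>>> {"name": "play_rows", "arguments": {"targets": [{"delta_pos": [-0.001, 0.0001, 0.0], "delta_rot": [0.0, 0.0007, 0], "claw": 8}, {"delta_pos": [-0.002, 0.0002, 0.0], "delta_rot": [0.0, 0.001, 0], "claw": 8}, {"delta_pos": [-0.002, 0.0002, 0.0], "delta_rot": [0.0, 0.001, 0], "claw": 8}, {"delta_pos": [-0.002, 0.0002, 0.0], "delta_rot": [0.0, 0.001, 0], "claw": 8}]}}

```text
time: 5.05
eef_pos: [0.5796, 0.1197, 0.1645]
tcp_rot: [0.055, 0.862, -0.032, 0.502]
contact_force: [3.2, 1.9, -2.0]
opening: 0.153
```

>>> {"name": "play_rows", "arguments": {"targets": [{"delta_pos": [-0.001, 0.0001, 0.0], "delta_rot": [0.0, 0.0, 0], "claw": 8}, {"delta_pos": [-0.002, 0.0002, 0.0], "delta_rot": [0.0, 0.0, 0], "claw": 8}, {"delta_pos": [-0.002, 0.0002, 0.0], "delta_rot": [0.0, 0.0, 0], "claw": 8}, {"delta_pos": [-0.002, 0.0002, 0.0], "delta_rot": [0.0, 0.0, 0], "claw": 8}]}}

```text
time: 5.38
eef_pos: [0.5783, 0.1198, 0.1648]
tcp_rot: [0.055, 0.862, -0.032, 0.504]
contact_force: [4.3, 2.3, -1.2]
opening: 0.146
```

>>> {"name": "play_rows", "arguments": {"targets": [{"delta_pos": [-0.001, 0.0001, 0.0], "delta_rot": [0.0, 0.0, 0], "claw": 8}, {"delta_pos": [-0.002, 0.0002, 0.0], "delta_rot": [0.0, 0.0, 0], "claw": 8}, {"delta_pos": [-0.002, 0.0002, 0.0], "delta_rot": [0.0, 0.0, 0], "claw": 8}, {"delta_pos": [-0.002, 0.0002, 0.0], "delta_rot": [0.0, 0.0, 0], "claw": 8}]}}

```text
time: 5.72
eef_pos: [0.5775, 0.1199, 0.1652]
tcp_rot: [0.056, 0.861, -0.032, 0.505]
contact_force: [5.9, 2.3, -1.1]
opening: 0.153
```

>>> {"name": "play_rows", "arguments": {"targets": [{"delta_pos": [-0.0015, 0.0002, -0.0005], "delta_rot": [0.0, 0.0, 0], "claw": 8}, {"delta_pos": [-0.0015, 0.0002, -0.0005], "delta_rot": [0.0, 0.0, 0], "claw": 8}, {"delta_pos": [-0.0015, 0.0002, -0.0005], "delta_rot": [0.0, 0.0, 0], "claw": 8}]}}

```text
time: 5.97
eef_pos: [0.5774, 0.1199, 0.1653]
tcp_rot: [0.056, 0.859, -0.032, 0.507]
contact_force: [7.3, 2.0, -1.1]
opening: 0.147
```

>>> {"name": "play_rows", "arguments": {"targets": [{"delta_pos": [0, 0, 0], "delta_rot": [0.0, 0.0, 0], "claw": 24}, {"delta_pos": [0, 0, 0], "delta_rot": [0.0, 0.0, 0], "claw": 36}, {"delta_pos": [0, 0, 0], "delta_rot": [0.0, 0.0, 0], "claw": 36}, {"delta_pos": [0, 0, 0], "delta_rot": [0.0, 0.0, 0], "claw": 36}, {"delta_pos": [0, 0, 0], "delta_rot": [0.0, 0.0, 0], "claw": 36}, {"delta_pos": [0, 0, 0], "delta_rot": [0.0, 0.0, 0], "claw": 36}]}}

```text
time: 6.47
eef_pos: [0.577, 0.1198, 0.1652]
tcp_rot: [0.056, 0.86, -0.032, 0.507]
contact_force: [-0.4, 0.7, -0.6]
opening: 0.417
```

Run:
```python
from h import *
import cv2
a=ctrl.read_camera("scene")[145:205,225:305];cv2.imwrite("pics/s5.png",cv2.resize(a,(800,600),interpolation=cv2.INTER_CUBIC))
s=ctrl.get_state();r=R.from_quat(s["tcp_rot"]);print(s["time"],s["eef_pos"],s["contact_force"],"fingerdir",r.apply([1,0,0]),s["qpos"])
P=np.load("P.npy");P2=P
d=w(P,[0,0,0]);v=s["eef_pos"]-d;c,q=np.cos(P[2]),np.sin(P[2]);print("tcp in case",c*v[0]+q*v[1],-q*v[0]+c*v[1],v[2])
```

```text
6.5167 [0.57711807 0.11982355 0.16518837] [0.58215256 0.74090377 0.55566525] fingerdir [-0.47956906  0.06308718 -0.87523341] [ 0.00696753  0.43350529  1.61363855  0.0664959   1.59525278 -1.45137394]
tcp in case 0.05048223102304702 0.00022471696169621119 0.1651883741225722
```

View pics/s5.png

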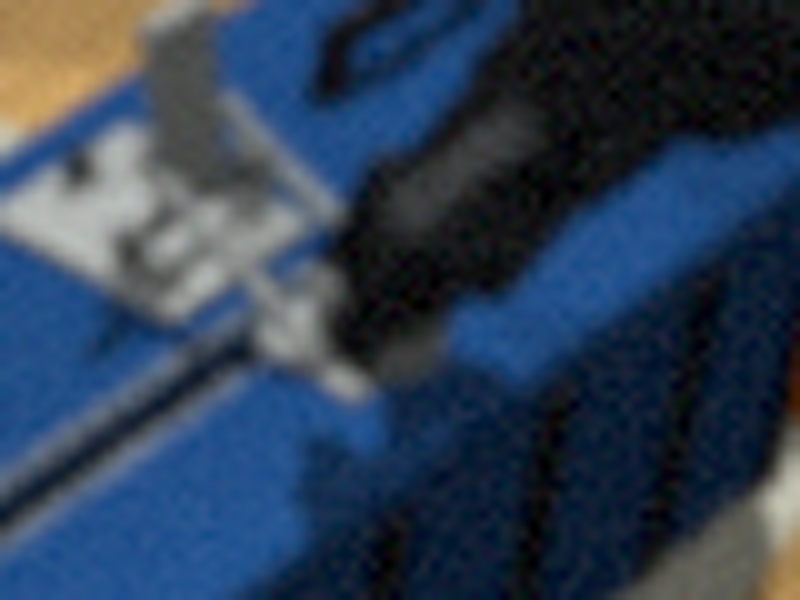

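The fingers are open, the lever is nearly upright, and the lip at (330,280) has the loop over it. I'll back out along the finger axis.

>>> {"name": "play_rows", "arguments": {"targets": [{"delta_pos": [0.005, -0.0007, 0.009], "delta_rot": [0.0, 0.0, 0], "claw": 36}, {"delta_pos": [0.015, -0.002, 0.027], "delta_rot": [0.0, 0.0, 0], "claw": 36}, {"delta_pos": [0.03, -0.004, 0.055], "delta_rot": [0.0, 0.0, 0], "claw": 36}, {"delta_pos": [0.04, -0.005, 0.085], "delta_rot": [0.0, 0.0, 0], "claw": 36}, {"delta_pos": [0.04, -0.005, 0.085], "delta_rot": [0.0, 0.0, 0], "claw": 30}]}}

```text
time: 6.93
eef_pos: [0.6212, 0.1144, 0.2584]
tcp_rot: [0.056, 0.856, -0.032, 0.513]
contact_force: [-0.7, 0.6, 1.4]
opening: 0.351
```

```bash
cat > push.py <<'E'
from h import *
P=np.load("P.npy")
def cornerpose(c,pitch,half=11):
    # rear-lower finger corner at c (case mm); returns grasp-independent TCP delta
    d=np.array([-np.sin(pitch),0,-np.cos(pitch)]);rear=np.array([-np.cos(pitch),0,np.sin(pitch)])
    tcp=np.array(c)-half*rear-25*d
    return delta(P,tcp,pitch,ahead=0)
def face(L,r=42,gap=0):
    return np.array([-26,0,144.])+r*np.array([-np.cos(L),0,np.sin(L)])+(2+gap)*np.array([np.sin(L),0,np.cos(L)])
def pitch(L): return -0.25*np.clip((1.3-L)/.6,0,1)
E
python3 - <<'E'
from push import *
import cv2
a=ctrl.read_camera("scene")[145:205,225:305];b=ctrl.read_camera("top")[195:245,200:267]
k=cv2.INTER_CUBIC
cv2.imwrite("pics/c6.png",cv2.hconcat([cv2.resize(a,(400,300),interpolation=k),cv2.resize(b,(400,300),interpolation=k)]))
for L in(1.3,1.35,1.4,1.45,1.5):
    print(L,((proj("scene",w(P,face(L,50,-2)))-[225,145])*5).round(),((proj("top",w(P,face(L,50,-2)))-[200,195])*6).round())
print(ctrl.get_state()["eef_pos"])
E
```

```text
1.3 [71.  3.] [153. 300.]
1.35 [75.  3.] [153. 294.]
1.4 [79.  5.] [154. 287.]
1.45 [83.  6.] [155. 281.]
1.5 [87.  7.] [155. 274.]
[0.61846749 0.11468603 0.25271573]
```

View pics/c6.png

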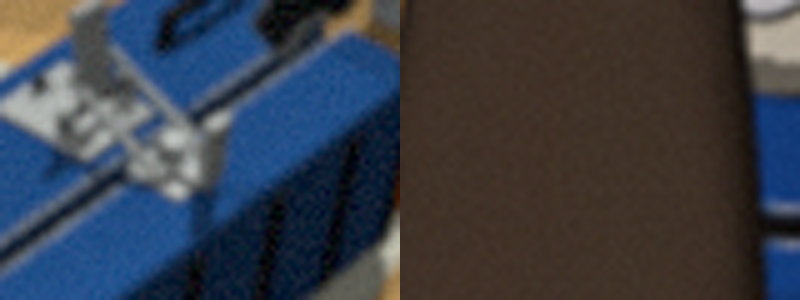

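Picture 7: the tab stands upright at (215,120) in front of the lip (180,140), so the loop is hooked. The lever tip at (88,5) puts the lever at about 1.5 rad.

Run:
```python
from push import *
print(ctrl.finger_overhang, ctrl.get_state()["opening"])
print("above",cornerpose([-8,0,225],0)); print("down",cornerpose([-8,0,188],0))
```

```text
0.025 0.35257954985183904
above ([-0.0885, 0.0109, -0.0027], [-0.0209, -0.1578, 0.0002])
down ([-0.0885, 0.0109, -0.0397], [-0.0209, -0.1578, 0.0002])
```

>>> {"name": "play_rows", "arguments": {"targets": [{"delta_pos": [-0.02, 0.002, 0.025], "delta_rot": [-0.0105, -0.079, 0], "claw": 0}, {"delta_pos": [-0.04, 0.005, 0.025], "delta_rot": [-0.0209, -0.1578, 0], "claw": 0}, {"delta_pos": [-0.0885, 0.0109, 0.02], "delta_rot": [-0.0209, -0.1578, 0], "claw": 0}, {"delta_pos": [-0.0885, 0.0109, 0.0], "delta_rot": [-0.0209, -0.1578, 0], "claw": 0}, {"delta_pos": [-0.0885, 0.0109, 0.0], "delta_rot": [-0.0209, -0.1578, 0], "claw": 0}, {"delta_pos": [-0.0885, 0.0109, 0.0], "delta_rot": [-0.0209, -0.1578, 0], "claw": 0}, {"delta_pos": [-0.0885, 0.0109, -0.02], "delta_rot": [-0.0209, -0.1578, 0], "claw": 0}, {"delta_pos": [-0.0885, 0.0109, -0.0397], "delta_rot": [-0.0209, -0.1578, 0], "claw": 0}, {"delta_pos": [-0.0885, 0.0109, -0.0397], "delta_rot": [-0.0209, -0.1578, 0], "claw": 0}, {"delta_pos": [-0.0885, 0.0109, -0.0397], "delta_rot": [-0.0209, -0.1578, 0], "claw": 0}]}}

```text
time: 7.87
eef_pos: [0.5309, 0.1252, 0.2127]
tcp_rot: [0.045, 0.707, -0.045, 0.705]
contact_force: [0.6, 0.5, -0.1]
opening: -0.0
```

```bash
cat > pl.py <<'E'
import sys
from push import *
r=float(sys.argv[1])
for L in map(float,sys.argv[2:]): print(L,*cornerpose(face(L,r),pitch(L)))
E
python3 pl.py 40 1.5 1.4 1.3 1.2 1.1 1.0 .9 .8
```

```text
1.5 [-0.0196, 0.0028, -0.0036] [-0.0, -0.0008, 0.0004]
1.4 [-0.0236, 0.0033, -0.0039] [-0.0, -0.0008, 0.0004]
1.3 [-0.0275, 0.0038, -0.0046] [-0.0, -0.0008, 0.0004]
1.2 [-0.0324, 0.0044, -0.0052] [-0.0017, -0.014, 0.0004]
1.1 [-0.0371, 0.005, -0.0063] [-0.0034, -0.0271, 0.0004]
1.0 [-0.0417, 0.0056, -0.0077] [-0.0051, -0.0403, 0.0004]
0.9 [-0.0462, 0.0062, -0.0096] [-0.0068, -0.0534, 0.0004]
0.8 [-0.0504, 0.0067, -0.0118] [-0.0085, -0.0666, 0.0004]
```

>>> {"name": "play_rows", "arguments": {"targets": [{"delta_pos": [-0.01, 0.0014, -0.002], "delta_rot": [0, 0, 0], "claw": 0}, {"delta_pos": [-0.0196, 0.0028, -0.0036], "delta_rot": [0, -0.0008, 0], "claw": 0}, {"delta_pos": [-0.0216, 0.003, -0.0038], "delta_rot": [0, -0.0008, 0], "claw": 0}, {"delta_pos": [-0.0236, 0.0033, -0.0039], "delta_rot": [0, -0.0008, 0], "claw": 0}, {"delta_pos": [-0.0255, 0.0036, -0.0042], "delta_rot": [0, -0.0008, 0], "claw": 0}, {"delta_pos": [-0.0275, 0.0038, -0.0046], "delta_rot": [0, -0.0008, 0], "claw": 0}, {"delta_pos": [-0.03, 0.0041, -0.0049], "delta_rot": [-0.0008, -0.007, 0], "claw": 0}, {"delta_pos": [-0.0324, 0.0044, -0.0052], "delta_rot": [-0.0017, -0.014, 0], "claw": 0}, {"delta_pos": [-0.0324, 0.0044, -0.0052], "delta_rot": [-0.0017, -0.014, 0], "claw": 0}]}}

```text
time: 8.62
eef_pos: [0.4984, 0.1298, 0.2083]
tcp_rot: [0.044, 0.69, -0.046, 0.721]
contact_force: [3.1, 0.3, 2.8]
opening: -0.003
```

```bash
python3 pl.py 40 1.2 1.1 1.0 .9 .8 .7 .6 .5 .4
```

```text
1.2 [0.0001, -0.0002, -0.0009] [0.0, 0.001, 0.0003]
1.1 [-0.0046, 0.0004, -0.0019] [-0.0017, -0.0121, 0.0003]
1.0 [-0.0092, 0.001, -0.0034] [-0.0034, -0.0253, 0.0003]
0.9 [-0.0137, 0.0016, -0.0053] [-0.005, -0.0384, 0.0003]
0.8 [-0.0179, 0.0021, -0.0075] [-0.0067, -0.0516, 0.0003]
0.7 [-0.0218, 0.0026, -0.0101] [-0.0084, -0.0648, 0.0003]
0.6 [-0.0244, 0.003, -0.0131] [-0.0084, -0.0648, 0.0003]
0.5 [-0.0266, 0.0032, -0.0164] [-0.0084, -0.0648, 0.0003]
0.4 [-0.0285, 0.0035, -0.02] [-0.0084, -0.0648, 0.0003]
```

Force of 3–4 N, so the fingers are in contact and pushing. I'll continue.

>>> {"name": "play_rows", "arguments": {"targets": [{"delta_pos": [-0.0046, 0.0004, -0.0019], "delta_rot": [-0.0017, -0.0121, 0], "claw": 0}, {"delta_pos": [-0.0069, 0.0007, -0.0027], "delta_rot": [-0.0025, -0.0187, 0], "claw": 0}, {"delta_pos": [-0.0092, 0.001, -0.0034], "delta_rot": [-0.0034, -0.0253, 0], "claw": 0}, {"delta_pos": [-0.0115, 0.0013, -0.0044], "delta_rot": [-0.0042, -0.032, 0], "claw": 0}, {"delta_pos": [-0.0137, 0.0016, -0.0053], "delta_rot": [-0.005, -0.0384, 0], "claw": 0}, {"delta_pos": [-0.0158, 0.0018, -0.0064], "delta_rot": [-0.006, -0.045, 0], "claw": 0}, {"delta_pos": [-0.0179, 0.0021, -0.0075], "delta_rot": [-0.0067, -0.0516, 0], "claw": 0}, {"delta_pos": [-0.0179, 0.0021, -0.0075], "delta_rot": [-0.0067, -0.0516, 0], "claw": 0}]}}

```text
time: 9.28
eef_pos: [0.4795, 0.1321, 0.2004]
tcp_rot: [0.04, 0.629, -0.049, 0.775]
contact_force: [1.0, 0.6, 3.3]
opening: -0.001
```

```bash
python3 pl.py 42 .8 .7 .6 .5 .4 .3 .2
```

```text
0.8 [-0.0003, -0.0, 0.0018] [-0.0, -0.0001, 0.0002]
0.7 [-0.0044, 0.0005, -0.0009] [-0.0017, -0.0132, 0.0002]
0.6 [-0.0071, 0.0009, -0.0041] [-0.0017, -0.0132, 0.0002]
0.5 [-0.0094, 0.0012, -0.0076] [-0.0017, -0.0132, 0.0002]
0.4 [-0.0114, 0.0014, -0.0113] [-0.0017, -0.0132, 0.0002]
0.3 [-0.013, 0.0016, -0.0152] [-0.0017, -0.0132, 0.0002]
0.2 [-0.0142, 0.0018, -0.0192] [-0.0017, -0.0132, 0.0002]
```

>>> {"name": "play_rows", "arguments": {"targets": [{"delta_pos": [-0.0044, 0.0005, -0.0009], "delta_rot": [-0.0017, -0.0132, 0], "claw": 0}, {"delta_pos": [-0.0058, 0.0007, -0.0025], "delta_rot": [-0.0017, -0.0132, 0], "claw": 0}, {"delta_pos": [-0.0071, 0.0009, -0.0041], "delta_rot": [-0.0017, -0.0132, 0], "claw": 0}, {"delta_pos": [-0.0083, 0.001, -0.0058], "delta_rot": [-0.0017, -0.0132, 0], "claw": 0}, {"delta_pos": [-0.0094, 0.0012, -0.0076], "delta_rot": [-0.0017, -0.0132, 0], "claw": 0}, {"delta_pos": [-0.0104, 0.0013, -0.0095], "delta_rot": [-0.0017, -0.0132, 0], "claw": 0}, {"delta_pos": [-0.0114, 0.0014, -0.0113], "delta_rot": [-0.0017, -0.0132, 0], "claw": 0}, {"delta_pos": [-0.0114, 0.0014, -0.0113], "delta_rot": [-0.0017, -0.0132, 0], "claw": 0}]}}

```text
time: 9.95
eef_pos: [0.4673, 0.1335, 0.1881]
tcp_rot: [0.039, 0.613, -0.05, 0.787]
contact_force: [-0.3, -0.3, 1.6]
opening: -0.003
```

```bash
python3 pl.py 42 .4 .3 .2 .1 0 -.06
python3 - <<'E'
from h import *
import cv2
a=ctrl.read_camera("scene")[145:205,215:295];cv2.imwrite("pics/s7.png",cv2.resize(a,(800,600),interpolation=cv2.INTER_CUBIC))
E
```

```text
0.4 [0.0008, -0.0, 0.0011] [-0.0, -0.0009, 0.0002]
0.3 [-0.0008, 0.0002, -0.0028] [-0.0, -0.0009, 0.0002]
0.2 [-0.002, 0.0003, -0.0068] [-0.0, -0.0009, 0.0002]
0.1 [-0.0029, 0.0004, -0.0109] [-0.0, -0.0009, 0.0002]
0.0 [-0.0033, 0.0005, -0.0151] [-0.0, -0.0009, 0.0002]
-0.06 [-0.0033, 0.0005, -0.0176] [-0.0, -0.0009, 0.0002]
```

View pics/s7.png

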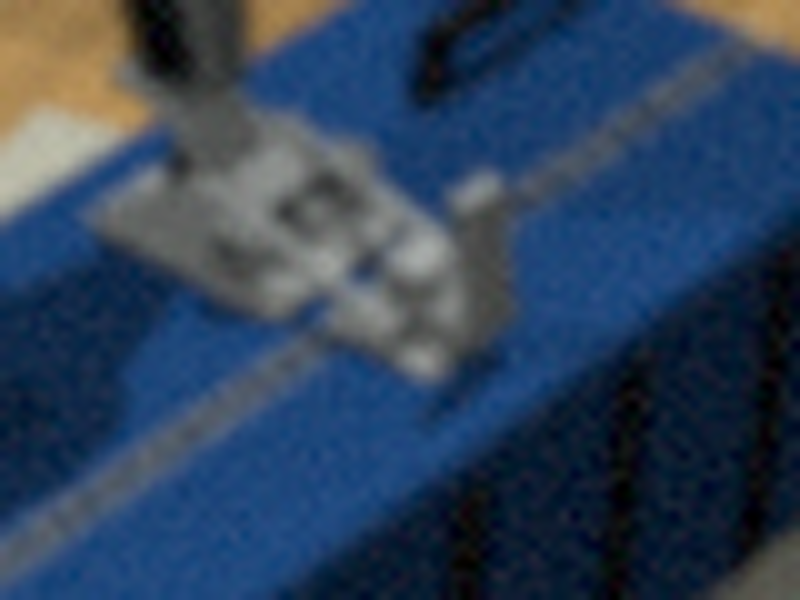

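The seam has closed, the loop is engaged, and the fingers are on the handle near (215,110). I'll press on, in finer steps near the stop.

>>> {"name": "play_rows", "arguments": {"targets": [{"delta_pos": [-0.0008, 0.0002, -0.0028], "delta_rot": [0, -0.0009, 0], "claw": 0}, {"delta_pos": [-0.0014, 0.0002, -0.0048], "delta_rot": [0, -0.0009, 0], "claw": 0}, {"delta_pos": [-0.002, 0.0003, -0.0068], "delta_rot": [0, -0.0009, 0], "claw": 0}, {"delta_pos": [-0.0024, 0.0003, -0.0088], "delta_rot": [0, -0.0009, 0], "claw": 0}, {"delta_pos": [-0.0029, 0.0004, -0.0109], "delta_rot": [0, -0.0009, 0], "claw": 0}, {"delta_pos": [-0.0029, 0.0004, -0.0109], "delta_rot": [0, -0.0009, 0], "claw": 0}]}}

```text
time: 10.5
eef_pos: [0.4636, 0.1338, 0.1761]
tcp_rot: [0.039, 0.613, -0.05, 0.788]
contact_force: [0.7, 0.3, 0.4]
opening: -0.001
```

>>> {"name": "play_rows", "arguments": {"targets": [{"delta_pos": [-0.0002, 0, -0.0008], "delta_rot": [0, 0, 0], "claw": 0}, {"delta_pos": [-0.0003, 0, -0.0015], "delta_rot": [0, 0, 0], "claw": 0}, {"delta_pos": [-0.0003, 0, -0.0015], "delta_rot": [0, 0, 0], "claw": 0}]}}

```text
time: 10.75
eef_pos: [0.463, 0.1338, 0.1742]
tcp_rot: [0.039, 0.613, -0.051, 0.787]
contact_force: [0.2, -0.6, 0.3]
opening: -0.001
```

>>> {"name": "play_rows", "arguments": {"targets": [{"delta_pos": [0, 0, -0.0005], "delta_rot": [0, 0, 0], "claw": 0}, {"delta_pos": [0, 0, -0.001], "delta_rot": [0, 0, 0], "claw": 0}, {"delta_pos": [0, 0, -0.001], "delta_rot": [0, 0, 0], "claw": 0}]}}

```text
time: 11.0
eef_pos: [0.463, 0.1338, 0.173]
tcp_rot: [0.039, 0.613, -0.051, 0.787]
contact_force: [-0.4, 0.2, 0.0]
opening: 0.003
```

>>> {"name": "play_rows", "arguments": {"targets": [{"delta_pos": [0, 0, -0.0005], "delta_rot": [0, 0, 0], "claw": 0}, {"delta_pos": [0, 0, -0.001], "delta_rot": [0, 0, 0], "claw": 0}, {"delta_pos": [0, 0, -0.001], "delta_rot": [0, 0, 0], "claw": 0}]}}

```text
time: 11.25
eef_pos: [0.4629, 0.1338, 0.172]
tcp_rot: [0.039, 0.613, -0.051, 0.787]
contact_force: [-0.9, 0.5, -0.4]
opening: 0.0
```

>>> {"name": "play_rows", "arguments": {"targets": [{"delta_pos": [0, 0, -0.0005], "delta_rot": [0, 0, 0], "claw": 0}, {"delta_pos": [0, 0, -0.001], "delta_rot": [0, 0, 0], "claw": 0}, {"delta_pos": [0, 0, -0.001], "delta_rot": [0, 0, 0], "claw": 0}]}}

```text
time: 11.5
eef_pos: [0.4629, 0.1338, 0.1709]
tcp_rot: [0.039, 0.613, -0.051, 0.787]
contact_force: [-0.0, -0.8, 0.5]
opening: -0.002
```

>>> {"name": "play_rows", "arguments": {"targets": [{"delta_pos": [0, 0, -0.0005], "delta_rot": [0, 0, 0], "claw": 0}, {"delta_pos": [0, 0, -0.001], "delta_rot": [0, 0, 0], "claw": 0}, {"delta_pos": [0, 0, -0.001], "delta_rot": [0, 0, 0], "claw": 0}]}}

```text
time: 11.75
eef_pos: [0.463, 0.1338, 0.1706]
tcp_rot: [0.039, 0.613, -0.051, 0.787]
contact_force: [-3.2, 0.2, 3.1]
opening: -0.0
```

```bash
python3 pl.py 42 0
python3 - <<'E'
from h import *
import cv2
a=ctrl.read_camera("scene")[145:205,210:290];cv2.imwrite("pics/s8.png",cv2.resize(a,(800,600),interpolation=cv2.INTER_CUBIC))
s=ctrl.get_state();print(s["contact_force"],s["wrist_torque"])
P=np.load("P.npy")
for k,p in dict(bead=[-76,0,146],bl=[-76,11,146],br=[-76,-11,146],r42=[-68,0,146],piv=[-26,0,144]).items(): print(k,((proj("scene",w(P,p))-[210,145])*10).round())
E
```

```text
0.0 [0.001, 0.0002, 0.0024] [0.0002, -0.001, 0.0001]
[-2.40164301 -0.5867792   4.31009386] [-0.03727294  0.43938654 -0.03721709]
bead [178. 112.]
bl [209.  93.]
br [146. 132.]
r42 [203. 125.]
piv [335. 201.]
```

View pics/s8.png

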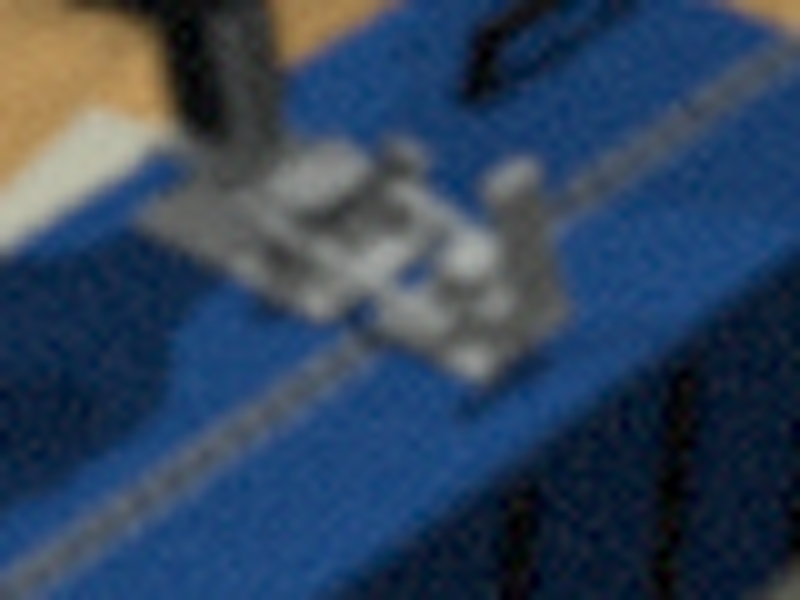

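Picture 10: the lever is down and the finger is over the handle near (240,160). The −x force suggests I'm close to the rounded end bead, so I'll lift, shift 5 mm toward the pivot and press again.

>>> {"name": "play_rows", "arguments": {"targets": [{"delta_pos": [0, 0, 0.008], "delta_rot": [0, 0, 0], "claw": 0}, {"delta_pos": [0.005, -0.0006, 0.008], "delta_rot": [0, 0, 0], "claw": 0}, {"delta_pos": [0.005, -0.0006, 0.008], "delta_rot": [0, 0, 0], "claw": 0}, {"delta_pos": [0.005, -0.0006, 0.005], "delta_rot": [0, 0, 0], "claw": 0}, {"delta_pos": [0.005, -0.0006, 0.003], "delta_rot": [0, 0, 0], "claw": 0}, {"delta_pos": [0.005, -0.0006, 0.003], "delta_rot": [0, 0, 0], "claw": 0}]}}

```text
time: 12.3
eef_pos: [0.4674, 0.1331, 0.1723]
tcp_rot: [0.039, 0.614, -0.051, 0.787]
contact_force: [-0.9, -0.3, -0.4]
opening: -0.003
```

>>> {"name": "play_rows", "arguments": {"targets": [{"delta_pos": [0, 0, -0.001], "delta_rot": [0, 0, 0], "claw": 0}, {"delta_pos": [0, 0, -0.0015], "delta_rot": [0, 0, 0], "claw": 0}, {"delta_pos": [0, 0, -0.0015], "delta_rot": [0, 0, 0], "claw": 0}]}}

```text
time: 12.55
eef_pos: [0.4673, 0.1331, 0.1709]
tcp_rot: [0.039, 0.614, -0.051, 0.786]
contact_force: [-0.9, -0.9, 1.9]
opening: -0.0
```

>>> {"name": "play_rows", "arguments": {"targets": [{"delta_pos": [0, 0, -0.0005], "delta_rot": [0, 0, 0], "claw": 0}, {"delta_pos": [0, 0, -0.001], "delta_rot": [0, 0, 0], "claw": 0}, {"delta_pos": [0, 0, -0.001], "delta_rot": [0, 0, 0], "claw": 0}]}}

```text
time: 12.8
eef_pos: [0.4674, 0.1331, 0.1707]
tcp_rot: [0.039, 0.614, -0.051, 0.786]
contact_force: [-3.6, 0.2, 6.5]
opening: 0.003
```

>>> {"name": "play_rows", "arguments": {"targets": [{"delta_pos": [0, 0, -0.0008], "delta_rot": [0, 0, 0], "claw": 0}, {"delta_pos": [0, 0, -0.0008], "delta_rot": [0, 0, 0], "claw": 0}, {"delta_pos": [0, 0, -0.0008], "delta_rot": [0, 0, 0], "claw": 0}]}}

```text
time: 13.05
eef_pos: [0.4675, 0.1331, 0.1707]
tcp_rot: [0.038, 0.614, -0.051, 0.786]
contact_force: [-3.5, -0.6, 5.4]
opening: 0.002
```

>>> {"name": "play_rows", "arguments": {"targets": [{"delta_pos": [0, 0, -0.0005], "delta_rot": [0, 0, 0], "claw": 0}, {"delta_pos": [0, 0, -0.0005], "delta_rot": [0, 0, 0], "claw": 0}]}}

```text
time: 13.22
eef_pos: [0.4675, 0.1331, 0.1707]
tcp_rot: [0.038, 0.614, -0.051, 0.786]
contact_force: [-2.9, -0.3, 6.2]
opening: -0.003
```

>>> {"name": "play_rows", "arguments": {"targets": [{"delta_pos": [0, 0, -0.0014], "delta_rot": [0, 0, 0], "claw": 0}, {"delta_pos": [0, 0, -0.0018], "delta_rot": [0, 0, 0], "claw": 0}, {"delta_pos": [0, 0, -0.0018], "delta_rot": [0, 0, 0], "claw": 0}]}}

```text
time: 13.47
eef_pos: [0.4675, 0.1332, 0.1705]
tcp_rot: [0.038, 0.615, -0.051, 0.786]
contact_force: [-8.1, -0.9, 11.3]
opening: -0.001
```

Run:
```python
from h import *
s=ctrl.get_state();print(s["eef_pos"],s["contact_force"],s["wrist_torque"])
```

```text
[0.46754541 0.13315925 0.17047946] [-8.07735257 -0.87836457 11.32604389] [-0.15077477  0.99964665 -0.04436058]
```

>>> {"name": "play_rows", "arguments": {"targets": [{"delta_pos": [-0.0005, 0, -0.0019], "delta_rot": [0, 0, 0], "claw": 0}, {"delta_pos": [-0.0005, 0, -0.0019], "delta_rot": [0, 0, 0], "claw": 0}, {"delta_pos": [-0.0005, 0, -0.0019], "delta_rot": [0, 0, 0], "claw": 0}, {"delta_pos": [-0.0005, 0, -0.0019], "delta_rot": [0, 0, 0], "claw": 0}]}}

```text
time: 13.8
eef_pos: [0.4675, 0.1332, 0.1705]
tcp_rot: [0.038, 0.614, -0.051, 0.786]
contact_force: [-7.4, 0.1, 11.2]
opening: -0.002
```

>>> {"name": "play_rows", "arguments": {"targets": [{"delta_pos": [-0.0006, 0, -0.0022], "delta_rot": [0, 0, 0], "claw": 0}, {"delta_pos": [-0.0008, 0, -0.0026], "delta_rot": [0, 0, 0], "claw": 0}, {"delta_pos": [-0.0008, 0, -0.0026], "delta_rot": [0, 0, 0], "claw": 0}, {"delta_pos": [-0.0008, 0, -0.0026], "delta_rot": [0, 0, 0], "claw": 0}, {"delta_pos": [-0.0008, 0, -0.0026], "delta_rot": [0, 0, 0], "claw": 0}, {"delta_pos": [-0.0008, 0, -0.0026], "delta_rot": [0, 0, 0], "claw": 0}]}}

```text
time: 14.3
eef_pos: [0.4675, 0.1332, 0.1704]
tcp_rot: [0.038, 0.614, -0.051, 0.787]
contact_force: [-7.3, -1.0, 13.8]
opening: -0.001
```

>>> {"name": "play_rows", "arguments": {"targets": [{"delta_pos": [0, 0, 0.006], "delta_rot": [0, 0, 0], "claw": 0}, {"delta_pos": [-0.006, 0.0008, 0.006], "delta_rot": [0, 0, 0], "claw": 0}, {"delta_pos": [-0.006, 0.0008, 0.006], "delta_rot": [0, 0, 0], "claw": 0}, {"delta_pos": [-0.006, 0.0008, 0.002], "delta_rot": [0, 0, 0], "claw": 0}, {"delta_pos": [-0.006, 0.0008, 0.001], "delta_rot": [0, 0, 0], "claw": 0}, {"delta_pos": [-0.006, 0.0008, 0.001], "delta_rot": [0, 0, 0], "claw": 0}]}}

```text
time: 14.8
eef_pos: [0.4611, 0.134, 0.1708]
tcp_rot: [0.038, 0.614, -0.051, 0.787]
contact_force: [-0.7, -0.6, 1.2]
opening: 0.001
```

>>> {"name": "play_rows", "arguments": {"targets": [{"delta_pos": [0, 0, -0.001], "delta_rot": [0, 0, 0], "claw": 0}, {"delta_pos": [0, 0, -0.0018], "delta_rot": [0, 0, 0], "claw": 0}, {"delta_pos": [0, 0, -0.0018], "delta_rot": [0, 0, 0], "claw": 0}]}}

```text
time: 15.05
eef_pos: [0.4612, 0.1341, 0.1702]
tcp_rot: [0.037, 0.615, -0.051, 0.786]
contact_force: [-6.0, -0.8, 10.5]
opening: -0.002
```

>>> {"name": "play_rows", "arguments": {"targets": [{"delta_pos": [0, 0, -0.001], "delta_rot": [0, 0, 0], "claw": 0}, {"delta_pos": [0, 0, -0.0018], "delta_rot": [0, 0, 0], "claw": 0}, {"delta_pos": [0, 0, -0.0018], "delta_rot": [0, 0, 0], "claw": 0}]}}

```text
time: 15.3
eef_pos: [0.4613, 0.1341, 0.1701]
tcp_rot: [0.037, 0.615, -0.051, 0.786]
contact_force: [-8.3, -0.6, 12.8]
opening: 0.0
```

>>> {"name": "play_rows", "arguments": {"targets": [{"delta_pos": [0, 0, -0.002], "delta_rot": [0, 0, 0], "claw": 0}, {"delta_pos": [0, 0, -0.0022], "delta_rot": [0, 0, 0], "claw": 0}, {"delta_pos": [0, 0, -0.0022], "delta_rot": [0, 0, 0], "claw": 0}, {"delta_pos": [0, 0, -0.0022], "delta_rot": [0, 0, 0], "claw": 0}]}}

```text
time: 15.63
eef_pos: [0.4614, 0.1341, 0.1701]
tcp_rot: [0.037, 0.616, -0.051, 0.786]
contact_force: [-10.0, -0.7, 14.5]
opening: -0.004
```

>>> {"name": "play_rows", "arguments": {"targets": [{"delta_pos": [0, 0, 0.01], "delta_rot": [0, 0, 0], "claw": 0}, {"delta_pos": [0, 0, 0.04], "delta_rot": [0, 0, 0], "claw": 0}, {"delta_pos": [0, 0, 0.08], "delta_rot": [0, 0, 0], "claw": 0}, {"delta_pos": [0, 0, 0.12], "delta_rot": [0, 0, 0], "claw": 0}, {"delta_pos": [0, 0, 0.14], "delta_rot": [0, 0, 0], "claw": 0}, {"delta_pos": [0, 0, 0.14], "delta_rot": [0, 0, 0], "claw": 0}, {"delta_pos": [0, 0, 0.14], "delta_rot": [0, 0, 0], "claw": 0}, {"delta_pos": [0, 0, 0.14], "delta_rot": [0, 0, 0], "claw": 0}]}}

```text
time: 16.3
eef_pos: [0.4607, 0.134, 0.3082]
tcp_rot: [0.037, 0.617, -0.052, 0.785]
contact_force: [0.4, 0.1, -0.9]
opening: -0.002
```

Run:
```python
from h import *
import cv2
a=ctrl.read_camera("scene")[125:245,175:335];cv2.imwrite("pics/s9.png",cv2.resize(a,(800,600),interpolation=cv2.INTER_CUBIC))
s=ctrl.get_state();print(s["eef_pos"],s["contact_force"])
P=np.load("P.npy")
for L in(-.06,0,.06,.12): print(L,((proj("scene",w(P,[-26-50*np.cos(L),0,146+50*np.sin(L)]))-[175,125])*5).round(1))
```

```text
[0.46050003 0.13401224 0.30749982] [0.2963977  0.40865091 0.11904286]
-0.06 [264.2 161.4]
0 [264.  156.1]
0.06 [264. 151.]
0.12 [264.3 146. ]
```

View pics/s9.png

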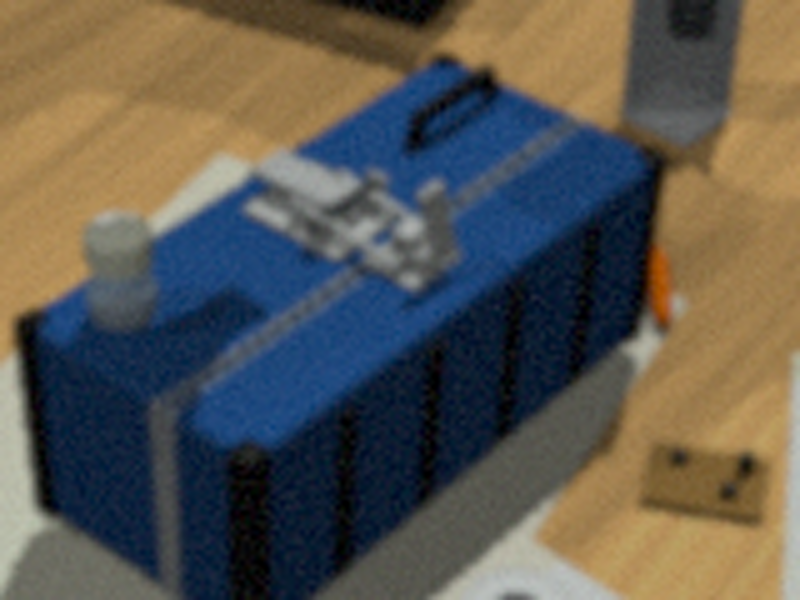

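The lever lies level with its end near (272,165). The seam is shut, the loop is over the keeper at (410,240), and the jar and board haven't moved. I'm handing in.

```bash
python3 -c "
from plant import ctrl
print(ctrl.sign_off())"
```

```text
the job is handed in; nothing more can be done
None
```

The latch is closed and holding the front shell drawn in, and I handed the job in at about 16 s of robot time. No verdict was reported.

- **Hooking:** I took the loop by its tab and lowered the bar in front of the keeper's lip. I drew it back until the pull climbed from about 3 N to 7 N, which meant it was on the seat. After letting go, the picture showed the loop hooked and the lever upright at about 1.5 rad.
- **Pressing:** I swung the lever down past dead centre and felt the stop. I pressed it twice with about 13 to 18 N in total, each for longer than 0.2 s. The second press ended at 17.6 N, and no reading went above 25 N.
- **Last checks:** With the arm lifted clear, the measured force was about zero. The last picture shows the lever level, the seam shut and the loop over the keeper. The jar, board and pliers stand where they were. The spool was only partly in view and the screwdriver was out of view.

**What disagreed:**
- **Sideways force:** Each press showed 7 to 10 N sideways on the tool. I put that down to friction at the tilted fingertips. The contact height and stiffness fitted the lever on its stop at both places I pressed.
- **Not measured directly:** The lever and lid angles are judged from the pictures only.
- **Fit error:** A few corners in the case pose fit were up to 3.6 pixels off.

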